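# Move the shade guide to the other folding hook and fold the empty one away

### The arm

A 7-joint arm with a two-finger parallel gripper is mounted at the origin on the work surface. World frame = base frame: x ahead of the robot, y to its left, z up, the work surface at z = 0. Lengths are in m, angles in rad, forces in N, time in s.
With the tool pointing down it reaches from about 0.4 to 0.875 m from the base axis. Payload 6.5 kg.
Tool frame: the origin (TCP) lies midway between the tips of the shut fingers; the grasp point (between the pads) lies 19 mm behind it; z points along the fingers, y is the direction in which the jaws open and shut (so a half turn about z gives the same grasp; the last joint's range is limited). The gripper opens to 85 mm and grips with 20 to 120 N. Pads are 22 mm wide; open, the fingers measure 114 mm over their backs; the gripper's body (76 mm by 85 mm) begins 54 mm behind the grasp point. The pads swing forward as they close: fully open they stand 13 mm farther back than shut.
Start: joints at [-1.204, 0.536, -0.004, 1.538, 0.003, 1.067, -0.071], TCP at [0.273, 0.59, 0.202] pointing down, gripper open.
Joint ranges: [-2.7, 2.7], [-0.37, 2.16], [-1.27, 1.26], [0.24, 2.4], [-1.31, 4.45], [0.19, 1.91], [-2.76, 2.76]. Speed limits (rad/s): [2.39, 2.39, 3.14, 3.14, 3.14, 3.14, 3.14].

### API

Orientations are given as a unit quaternion [w, x, y, z].
In Python, from station import bot, capture gives the robot as it stands. The module is installed in compiled form; this text tells all that it offers.
- The arm moves only by the shell command python3 -m jog 'ROWS'. ROWS is JSON, a list of rows, each a list of 7 numbers: the shift along the tool's x, y, z in mm, then the turn, a rotation vector about the tool's x, y, z in degrees, then the opening in per cent of the stroke, from 0 (shut) to 100 (fully open). In form: [[x, y, z, wx, wy, wz, hand], ...]. A call has 1 to 8 rows; each row shifts and turns the commanded pose from where the row before left it, along the tool's axes as they then stand; what a row does not reach is not made up. A row lasts 1/8 s, in which the tool goes at most 62.5 mm and 10.7 degrees, less where a joint would pass 70% of its speed; a pose out of reach is approached as far as the arm can. A call is refused whole if a number of a shift passes 62.5 or a number of a turn 10.7, either way. A call with a gripper value outside its range is refused whole. The fingers move at their own pace and stop on an object; the grip force is fixed at half the most. Time passes only in rows, so rows that do not move let the fingers close. It gives the time, the measured TCP pose, the force and the opening at its end, in the units of the state.
- bot.get_obs(): the state, without advancing time (a new reading comes with each control period).
- capture(name): name is "side" or "top"; returns a dict with "img" (420x560x3 uint8, red, green, blue), "depth" (420x560 float32, m along the optical axis (not along the pixel's ray), 0 where there is no reading), "mtx" (3x3 intrinsics, pixels), "extrinsics" (4x4, takes a point from camera to world coordinates). Camera axes: x right, y up, looking along -z (the intrinsics and any distortion apply to the point x, -y, -z); pixel columns grow to the right and rows downward; lengths in m; the calibration is good to about 2 mm. A picture is of the moment at which its call begins.
- bot.sign_off(): hands the job in, once; it reports no verdict.
The state is a dict: "time": time; "joint_pos": joint angles; "joint_velocities": joint speeds; "joint_efforts": joint torques, N m; "ee_pos": TCP position; "tcp_rot": TCP orientation; "contact_force": force on the tool from outside, world axes, zero at the start; "moment": the same for the moment, N m; "finger_gap": opening from 0.0 (shut) to 1.0 (fully open).
Only numpy, scipy, OpenCV 4.12 (cv2) and the standard library are available. Lean on these libraries where they do the work, as an engineer would, in place of code of your own. Each camera call takes 0.05 s, during which the arm holds its last target. There are 200 camera calls.

### The job

Swing the folded wall hook out to its stop, move the hanging shade guide over onto it, pushed along until it rests against the hook's collar, and let go; then fold the emptied hook flat against the panel until it is fully home. Work by feel: never strain either hook, against its stops or through the guide, with more than about 25 N, and leave the bottles and other things standing where they are.

Things in the scene. Friction and masses are not known exactly. Their poses are not given: they have to be found in the camera images.
- panel: Fixed upright plywood panel, 340 mm long (its x), 18 mm thick (its y), 235 mm tall. Origin: centre of its underside, z up; the working face is at y = +9 mm and looks to +y. Two identical steel folding hooks are mounted on that face, at place_near and place_far; the guide hangs on hook_a, which may be at either place, and hook_b is at the other.
- place_near (a point): Nominal mounting point of one hook, fixed to the panel with its axes: the hinge axis (vertical) at arm mid-height, panel x = -110 mm, y = 21 mm, z = 200 mm. The hooks were screwed on by hand: the real one is off by up to 5 mm along panel x and turned up to 0.06 rad about the vertical (not measured: feel for it).
- place_far (a point): The same for the other hook: nominal hinge axis at panel x = +40 mm, y = 21 mm, z = 200 mm; the real one likewise up to 5 mm off along panel x and turned up to 0.06 rad.
- notch (a point): Finger notches let a finger get behind a folded arm's outer end: there the panel's top edge is lowered to 150 mm above the table. One runs from panel x = -75 to +5 mm (this point: middle of its floor), the other from x = +75 to +155 mm.
- hook_a (a joint): Hinge angle of the hook the guide hangs on at the start. 0 = folded flat, the arm lying along panel +x from its hinge; 1.571 = swung out (counter-clockwise from above), the arm pointing to panel +y. Hard stops at both ends. Stiff hinge: takes about 0.35 N m and stays where left. Arm: steel, 10 x 10 mm, reaching 85 mm from the hinge axis.
- hook_b (a joint): Hinge angle of the other, empty hook, at first folded or nearly so; same shape and behaviour as hook_a. On both arms the outer 8 mm stand up 10 mm above the arm's top as a lip, and a collar 20 mm wide, 24 mm tall, 5 mm thick sits 25 to 30 mm from the hinge axis.
- guide: Shade guide: black bar 92 mm long (its x), 12 mm thick, 20 to 38 mm below the origin, with a row of tooth samples below it reaching 74 mm below the origin; 0.13 to 0.25 kg. Above the bar is a steel eye whose opening's centre is the origin; the hook's arm passes through it along the guide's y. Hanging, the origin is 9 mm below the arm's mid-height.
- eye (a point): Centre of the guide's eye (same as its origin): opening 16 mm wide (guide x), 28 mm tall (z), 10 mm thick (y); outside 26 mm wide, from 20 mm below to 22 mm above this point. To pass the arm's lip, raise the guide 10 to 18 mm from hanging.
- tab_top (a point): Top centre of the guide's grip tab, a post 12 x 12 mm standing on the eye, 40 mm tall, its top 62 mm above the eye's centre.
- powder_big: Bystander: white conical plastic powder bottle, 52 mm across the foot, 85 mm tall, standing in front of the panel. Origin: centre of its underside.
- powder_mid: Bystander: white conical powder bottle, 42 mm across the foot, 68 mm tall. Origin: centre of its underside.
- powder_small: Bystander: white conical powder bottle, 36 mm across the foot, 56 mm tall. Origin: centre of its underside.
- jar: Bystander: glass jar with a white cap, 44 mm across, 60 mm tall. Origin: centre of its underside.
- carton: Bystander: cardboard carton 50 x 50 x 60 mm tall. Origin: centre of its underside.
- brush: Bystander: brush 170 mm long lying on the table along its own x. Origin: underside, middle.
- mixing_tile: Bystander: white ceramic mixing tile 100 x 75 x 8 mm. Origin: centre of its underside.
Mind the look-alikes: they are no part of the job. Of the things that look like the guide, the larger one is meant.

How it is judged:
On the way, in this order (a step that is already met when the one before it is completed fails the run):
1. the folded hook is swung out to its stop (value of joint hook_b above 1.51 rad), for 0.2 s.
2. the guide hangs from that hook, against the collar, released (contact force between guide and hook_b above 0.6 N and y of guide in the frame of panel below 0.062 m and z of guide in the frame of panel between 0.184 and 0.198 m and angle between guide's own z axis and vertical below 0.15 rad and contact force between the fingers and guide below 0.1 N and linear speed of guide below 0.03 m/s and value of joint hook_b above 1.51 rad), for 0.3 s.
At the end, for the whole second after the job is handed in: The guide hangs at rest and released from hook_b, upright within 0.15 rad, origin 184 to 198 mm high and less than 62 mm out from the panel's origin (within about 6 mm of the collar); hook_b is open beyond 1.50 rad; hook_a is folded below 0.05 rad (contact force between guide and hook_b above 0.6 N and y of guide in the frame of panel below 0.062 m and z of guide in the frame of panel between 0.184 and 0.198 m and angle between guide's own z axis and vertical below 0.15 rad and contact force between the fingers and guide below 0.1 N and linear speed of guide below 0.03 m/s and value of joint hook_b above 1.5 rad and value of joint hook_a below 0.05 rad and angular speed of guide below 0.2 rad/s); the robot touches nothing.
It fails at once if a hook is strained: the fingers load it with more than 25 N (contact force between the fingers and hook_a above 25 N or contact force between the fingers and hook_b above 25 N).
It fails at once if a hook is strained: the guide is forced against it with more than 25 N (contact force between guide and hook_a above 25 N or contact force between guide and hook_b above 25 N).
It fails at once if a bystander is knocked or shifted by more than 20 mm (distance of any of powder_big, powder_mid, powder_small, jar, carton, brush, mixing_tile from where it was at the start of the episode above 0.02 m).
It fails at once if the guide is dropped (height (world z) of guide below 0.13 m).
It also fails if it takes over 72 s, if anything falls off the work surface, if the arm or the gripper's body presses on something with over 40 N, if the wrist force passes 120 N, or if a joint passes its speed limit or range.

## Working session

There is one attempt and no reset: what is moved stays moved. The work goes in short steps, Python scripts to look and compute and a shell command to move; the robot and the scene stay as the last step left them, time stands still between calls to the robot, and variables do not carry over. Pictures are saved under pics/ and viewed, about 8 in all and at most 12, crops included, and the job is handed in when it is done.

```bash
mkdir -p pics; cat > h.py <<'E'
import numpy as np,cv2
from station import bot,capture
def px(c,u,v,r=1):
    d=c["depth"][v-r:v+r+1,u-r:u+r+1]; d=np.median(d[d>0]); K=c["mtx"]
    return (c["extrinsics"]@[(u-K[0,2])/K[0,0]*d,-(v-K[1,2])/K[1,1]*d,-d,1])[:3]
def cloud(c):
    d=c["depth"];K=c["mtx"];v,u=np.mgrid[:d.shape[0],:d.shape[1]]
    P=np.stack([(u-K[0,2])/K[0,0]*d,-(v-K[1,2])/K[1,1]*d,-d,np.ones_like(d)],-1)
    return (P@c["extrinsics"].T)[...,:3]
def save(n,img,s=1): cv2.imwrite("pics/"+n,cv2.resize(img[...,::-1],None,fx=s,fy=s,interpolation=cv2.INTER_CUBIC))
E
python3 - <<'E'
from h import *
import pickle
o=bot.get_obs();print(o)
for n in("top","side"):
    c=capture(n);pickle.dump(c,open(n+".pkl","wb"));save(n+"0.png",c["img"],1.4);print(c["extrinsics"].round(3).tolist(),c["mtx"].tolist())
E
```

```text
{'time': 0.0, 'joint_pos': array([-1.20420111,  0.53720336, -0.004431  ,  1.53888848,  0.00255925,
        1.06726256, -0.07119993]), 'joint_velocities': array([-4.73635512e-04,  1.02740733e-03,  9.98238141e-05,  3.25428080e-04,
       -1.70163248e-04, -3.81596470e-04,  4.93299020e-04]), 'joint_efforts': array([ 5.01578188e-05, -5.83401918e+01,  1.04864862e+00, -2.59115928e+01,
        1.23063539e-02,  9.36512050e-03, -4.84160019e-07]), 'ee_pos': array([0.2723417 , 0.58943966, 0.20118309]), 'tcp_rot': array([-1.40898329e-04,  2.14690205e-01,  9.76681803e-01, -8.66742136e-04]), 'contact_force': array([-0.30031977, -0.66280644,  1.02096935]), 'moment': array([ 0.07024783, -0.04559144,  0.025615  ]), 'finger_gap': 0.9990895848316091}
[[0.079, 0.972, -0.222, 0.274], [-0.997, 0.077, -0.018, 0.089], [-0.0, 0.223, 0.975, 1.083], [0.0, 0.0, 0.0, 1.0]] [[535.5768698137397, 0.0, 267.5479682150086], [0.0, 535.5768698137397, 205.5476404549566], [0.0, 0.0, 1.0]]
[[0.979, 0.15, -0.136, 0.343], [-0.203, 0.756, -0.622, -0.469], [0.01, 0.637, 0.771, 0.89], [0.0, 0.0, 0.0, 1.0]] [[461.81826444280114, 0.0, 273.6983901133833], [0.0, 461.81826444280114, 202.3540943678503], [0.0, 0.0, 1.0]]
```

View pics/top0.png

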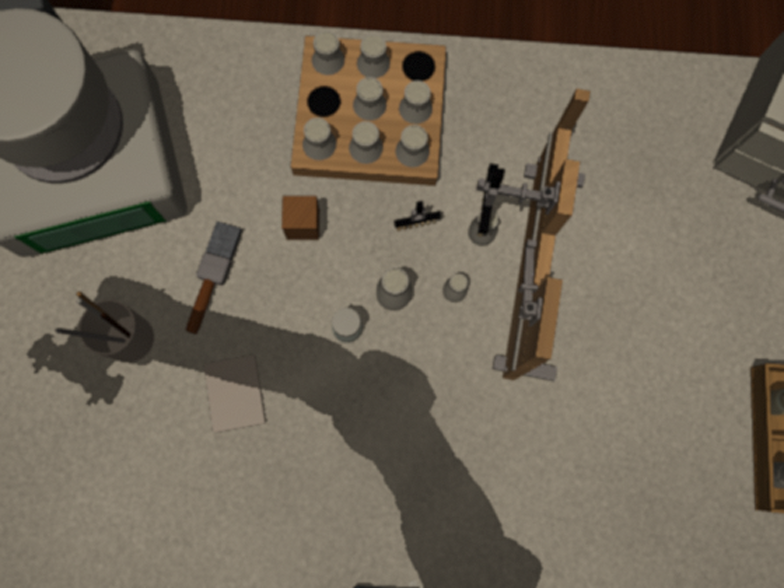

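View pics/side0.png

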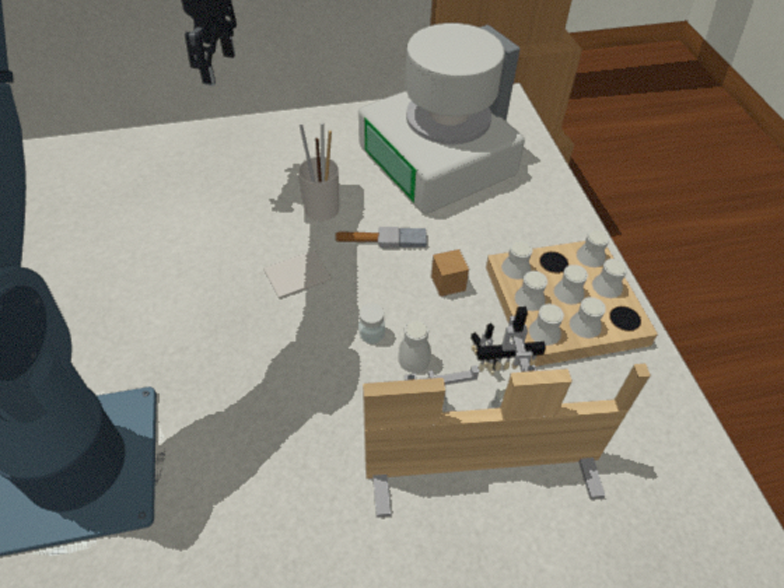

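The top view shows the panel from (510,375) to (590,95), with its working face to the left. The near hook is hinged at (530,308) and folded, with its arm up to about (527,250), so it is hook_b. The far hook is hinged at (550,195) and swung out with the guide at (490,200), so it is hook_a. Two things look like the guide: the black-barred one hanging at (490,200), which is larger, and a small one lying on the table at (418,217). The hanging one fits the description.

```bash
python3 - <<'E'
from h import *
import pickle
t=pickle.load(open("top.pkl","rb"));s=pickle.load(open("side.pkl","rb"))
P=cloud(t);Q=cloud(s)
I=t["img"];save("crop1.png",I[60:280,320:440],2.7) 
for nm,C,im in(("top",P,t["img"]),("side",Q,s["img"])):
    m=(C[...,2]>.225)&(C[...,2]<.242)&(C[...,1]<-.05)&(C[...,1]>-.4)&(C[...,0]>.3)&(C[...,0]<.9)
    p=C[m];b=im[m].astype(int);w=(b[:,0]-b[:,2]>35);p=p[w]
    print(nm,len(p))
    (cx,cy),(a,bb),an=cv2.minAreaRect(p[:,:2].astype(np.float32));print(cx,cy,a,bb,an,np.median(p[:,2]))
    vx=cv2.fitLine(p[:,:2].astype(np.float32),cv2.DIST_HUBER,0,.01,.01).ravel();print(vx,np.degrees(np.arctan2(vx[1],vx[0])))
save("crop2.png",s["img"][200:370,240:480],3)
E
```

```text
top 1237
0.570752739906311 -0.11195406317710876 0.01887708716094494 0.34026533365249634 83.27796173095703 0.23435555980259837
[ 0.99333805 -0.11523677  0.52972233 -0.10667048] -6.617282
side 1399
0.5723209977149963 -0.11201407760381699 0.020838670432567596 0.3397385776042938 83.506591796875 0.23502677850438602
[ 0.99281687 -0.1196437   0.5541474  -0.11281965] -6.87154
```

View pics/crop1.png

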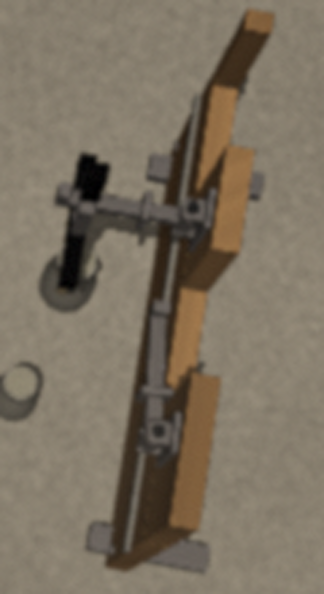

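View pics/crop2.png

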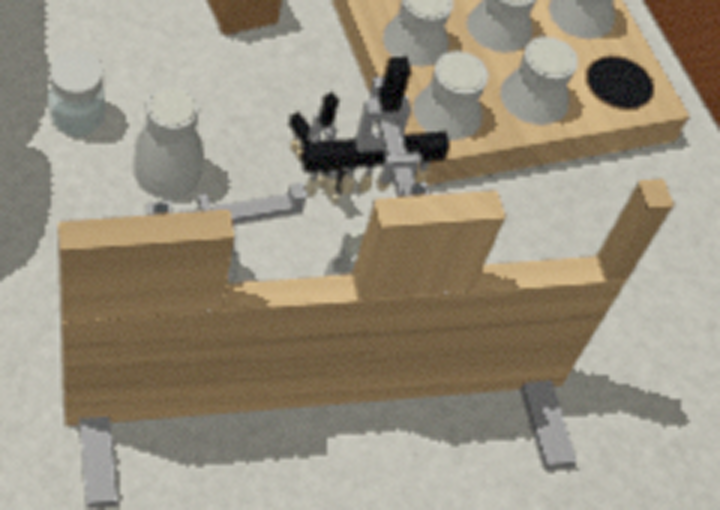

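The crops confirm it: hook_b is folded, with lip at crop1 (162,303), collar at (155,392) and hinge at (158,434). The guide hangs near the lip of hook_a, with tab top at about (90,160). Next I measure these in the panel frame.

```bash
cat >> h.py <<'E'
import pickle
C0=np.array([.5715,-.112]);YAW=np.radians(-6.75)
R2=np.array([[np.cos(YAW),-np.sin(YAW)],[np.sin(YAW),np.cos(YAW)]])
def pan(P): return np.concatenate([(P[...,:2]-C0)@R2,P[...,2:3]],-1)
def unpan(p): return np.r_[R2@np.array(p[:2])+C0,p[2:]]
E
python3 - <<'E'
from h import *
for n in("top","side"):
    c=pickle.load(open(n+".pkl","rb"));p=pan(cloud(c)).reshape(-1,3)*1000
    m=(abs(p[:,0])<175)&(p[:,1]>11)&(p[:,1]<190)&(p[:,2]>150)&(p[:,2]<300);p=p[m]
    print(n,len(p))
    # max height grid
    X=np.arange(-130,131,5);Y=np.arange(10,140,5);G=np.zeros((len(Y),len(X)),int)
    for x,y,z in p:
        i=int(round((y-10)/5));j=int(round((x+130)/5))
        if 0<=i<len(Y) and 0<=j<len(X):G[i,j]=max(G[i,j],int(z))
    for i,r in enumerate(G):
        if r.any():print(Y[i],' '.join('%3d'%v if v else ' . ' for v in r))
    for nm,sel in(("tab",p[:,2]>225),):
        q=p[sel];print(nm,len(q),q.min(0),q.max(0),q.mean(0))
c=pickle.load(open("top.pkl","rb"))
for nm,u,v in(("b lip",380,172),("b collar",377,205),("b hinge",378,220),("a hinge",392,137),("a collar",374,138),("tab",353,120)):print(nm,(pan(px(c,u,v,0))*1000).round(0))
P=cloud(c);o=pan(P)*1000
# bystanders tops near
for nm,u,v in(("mid bottle",282,200),("small",327,203),("jar",248,230),("under",345,166),("rack",297,100),("carton",214,155)):
    print(nm,px(c,u,v).round(3),(pan(px(c,u,v))*1000).round(0))
E
```

```text
top 1466
10  .  222 220 224 226 226 224  .   .   .   .   .   .   .   .   .   .   .   .   .   .   .   .   .   .   .   .   .   .   .  223 221 226 226 223 225  .   .   .   .   .   .   .   .   .   .   .   .   .   .   .   .   . 
15  .   .  221 219 225 222 219  .   .  211  .   .   .   .   .   .   .   .   .   .   .   .   .   .   .   .   .   .   .   .  183 226 225 225 224 224  .   .   .   .   .   .   .   .   .   .   .   .   .   .   .   .   . 
20  .   .  219 222 223 221 205 206 207 215 210 206 205 203 204  .   .   .   .   .   .   .   .   .   .   .   .   .   .   .   .  218 221 222 218  .   .   .   .   .   .   .   .   .   .   .   .   .   .   .   .   .   . 
25  .   .  219 222 221 219 207 205 212 212 208 206 207 207 205 206 205 206 204 215 215 212  .   .   .   .   .   .   .   .   .  218 221 224 220  .   .   .   .   .   .   .   .   .   .   .   .   .   .   .   .   .   . 
30  .   .   .  210 209  .   .   .  212 214 205 206 207 207 206 206 205 207 206 216 217  .   .   .   .   .   .   .   .   .   .   .  207 206 203  .   .   .   .   .   .   .   .   .   .   .   .   .   .   .   .   .   . 
35  .   .   .   
[... 7076 characters left out ...]
.   .   .   .   .   .   .   .   .   .   .   .   .   .   .   .   .  216  .   .   .   .   .   .   .   .   .   .   .   .   .   .   .   .   .   .   .   . 
tab 124 [ 27.28227864  78.6742265  225.34982343] [ 40.80314455  92.9530745  256.43225522] [ 33.05831296  83.39459872 243.43594255]
b lip [-30.  29. 214.]
b collar [-87.  25. 212.]
b hinge [-114.   21.  219.]
a hinge [ 34.  19. 219.]
a collar [ 29.  48. 210.]
tab [ 38.  92. 250.]
mid bottle [0.514 0.081 0.086] [-79. 185.  86.]
small [ 0.522 -0.008  0.057] [-61.  97.  57.]
jar [0.456 0.142 0.059] [-145.  239.   59.]
under [ 0.569 -0.027  0.157] [-12.  84. 157.]
rack [0.723 0.066 0.083] [130. 195.  83.]
carton [0.602 0.223 0.059] [ -9. 337.  59.]
```

```bash
cat >> h.py <<'E'
from scipy.spatial.transform import Rotation as Rn
def st():
    o=bot.get_obs();R=Rn.from_quat(np.roll(o["tcp_rot"],-1)).as_matrix()
    p=pan(o["ee_pos"])*1000;f=np.r_[o["contact_force"][:2]@R2,o["contact_force"][2]]
    print("t%.2f panel p"%o["time"],p.round(1),"F",f.round(1),"M",o["moment"].round(2),"gap %.2f"%o["finger_gap"],"tool-y panel yaw %.1f"%np.degrees(np.arctan2(R[1,1],R[0,1])-YAW))
    return o,R,p
def to(x,y,z):
    o,R,p=st();print("tool delta mm",(R.T@(unpan(np.array([x,y,z])/1000.)-o["ee_pos"])*1000).round(1))
E
python3 -m jog '[[0,0,-60,0,0,10.3,30],[0,0,-60,0,0,10.3,0],[0,0,-50,0,0,10.3,0],[0,0,0,0,0,10.3,0],[0,0,0,0,0,10.3,0],[0,0,0,0,0,10.3,0],[0,0,0,0,0,10.2,0]]'
python3 -c "
from h import *
to(-42,3,300)"
```

```text
time: 0.98
ee_pos: [0.2724, 0.5898, 0.3715]
tcp_rot: [0.0, 0.75, 0.662, -0.0]
contact_force: [-0.5, -0.2, 0.8]
finger_gap: 0.001
t0.97 panel p [-379.5  661.8  371.5] F [-0.5 -0.2  0.8] M [0.02 0.01 0.03] gap 0.00 tool-y panel yaw -0.4
tool delta mm [-656.5  341.8   72.1]
```

```bash
python3 -m jog '[[-48,24,0,0,0,0,0],[-48,24,0,0,0,0,0],[-48,24,0,0,0,0,0],[-48,24,0,0,0,0,0],[-48,25,0,0,0,0,0],[-48,25,0,0,0,0,0],[-48,25,0,0,0,0,0],[-48,25,0,0,0,0,0]]' >/dev/null; python3 -m jog '[[-48,25,10,0,0,0,0],[-48,25,10,0,0,0,0],[-48,25,15,0,0,0,0],[-48,25,15,0,0,0,0],[-48,25,10,0,0,0,0],[-30,18,10,0,0,0,0],[0,0,0,0,0,0,0]]'
python3 -c "
from h import *
to(-42,3,215)"
```

```text
time: 2.85
ee_pos: [0.5313, -0.1024, 0.3011]
tcp_rot: [0.0, 0.749, 0.662, -0.001]
contact_force: [-0.3, 0.4, 0.0]
finger_gap: -0.003
t2.85 panel p [-41.1   4.8 301.1] F [-0.4  0.3  0. ] M [ 0.    0.01 -0.01] gap -0.00 tool-y panel yaw -0.3
tool delta mm [-1.6 -0.7 86.1]
```

```bash
python3 -m jog '[[-2,0,45,0,0,0,0],[0,0,45,0,0,0,0],[0,0,20,0,0,0,0],[0,0,9,0,0,0,0],[2,0,0,0,0,0,0],[2,0,0,0,0,0,0],[2,0,0,0,0,0,0]]'
python3 -c "
from h import *
st();c=capture('top');save('t1.png',c['img'][60:280,300:460],3)"
```

```text
time: 3.72
ee_pos: [0.533, -0.0952, 0.184]
tcp_rot: [0.0, 0.748, 0.664, 0.001]
contact_force: [-0.1, 0.3, 0.8]
finger_gap: 0.0
t3.73 panel p [-40.2  12.2 184. ] F [-0.1  0.3  0.8] M [-0.01 -0.04 -0.02] gap 0.00 tool-y panel yaw -0.0
```

View pics/t1.png

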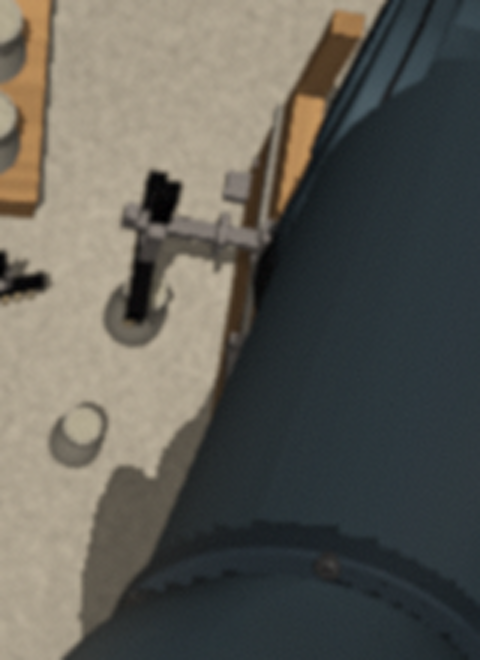

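The arm hides hook_b here, as expected, so I continue by feel.

```bash
for i in 1; do python3 -m jog '[[2,0,0,0,0,-2,0],[2,0,0,0,0,-2,0]]'; python3 -c "
from h import *
st()"; done; python3 -m jog '[[2,0,0,0,0,-2,0],[2,0,0,0,0,0,0]]'; python3 -c "
from h import *
st()"
```

```text
time: 4.03
ee_pos: [0.5328, -0.0914, 0.1832]
tcp_rot: [0.0, 0.723, 0.691, 0.0]
contact_force: [-0.7, -0.7, 0.2]
finger_gap: -0.003
t4.03 panel p [-40.8  15.9 183.2] F [-0.6 -0.8  0.2] M [ 0. -0. -0.] gap -0.00 tool-y panel yaw 4.1
time: 4.28
ee_pos: [0.5329, -0.0874, 0.1831]
tcp_rot: [-0.0, 0.712, 0.702, 0.0]
contact_force: [0.2, 0.7, 0.8]
finger_gap: 0.002
t4.28 panel p [-41.3  19.9 183.1] F [0.1 0.7 0.8] M [-0.    0.03  0.02] gap 0.00 tool-y panel yaw 6.0
```

```bash
python3 -m jog '[[2,0,0,0,0,0,0],[2,0,0,0,0,0,0]]'; python3 -c "
from h import *
st()";  python3 -m jog '[[2,0,0,0,0,0,0],[2,0,0,0,0,0,0]]'; python3 -c "
from h import *
st()"
```

```text
time: 4.53
ee_pos: [0.5329, -0.0834, 0.1831]
tcp_rot: [0.0, 0.712, 0.702, -0.0]
contact_force: [-0.1, 0.4, 0.0]
finger_gap: -0.002
t4.53 panel p [-41.7  23.9 183.1] F [-0.2  0.4  0. ] M [-0.01 -0.06  0.03] gap -0.00 tool-y panel yaw 5.9
time: 4.78
ee_pos: [0.533, -0.0794, 0.1831]
tcp_rot: [0.0, 0.712, 0.702, 0.0]
contact_force: [0.6, 0.9, 0.3]
finger_gap: 0.002
t4.78 panel p [-42.1  27.9 183.1] F [0.5 0.9 0.3] M [-0.    0.01  0.02] gap 0.00 tool-y panel yaw 6.0
```

```bash
python3 -c "
from h import *
c=capture('side');save('s2.png',c['img'][190:350,230:430],4)
p=pan(cloud(c)).reshape(-1,3)*1000
m=(p[:,0]>-130)&(p[:,0]<10)&(p[:,1]>11)&(p[:,1]<120)&(p[:,2]>190)&(p[:,2]<222);print(m.sum())
q=p[m];q=q[q[:,0].argsort()]
for i in range(-130,10,10):
  w=q[(q[:,0]>=i)&(q[:,0]<i+10)]
  if len(w):print(i,w[:,1].min().round(),w[:,1].max().round(),w[:,2].max().round())
"
```

```text
205
-120 18.0 27.0 221.0
-110 20.0 26.0 222.0
-100 26.0 28.0 207.0
-90 24.0 33.0 215.0
-80 27.0 30.0 206.0
-70 19.0 32.0 207.0
-60 20.0 33.0 222.0
-50 16.0 28.0 222.0
-40 17.0 27.0 222.0
-30 24.0 27.0 213.0
```

View pics/s2.png

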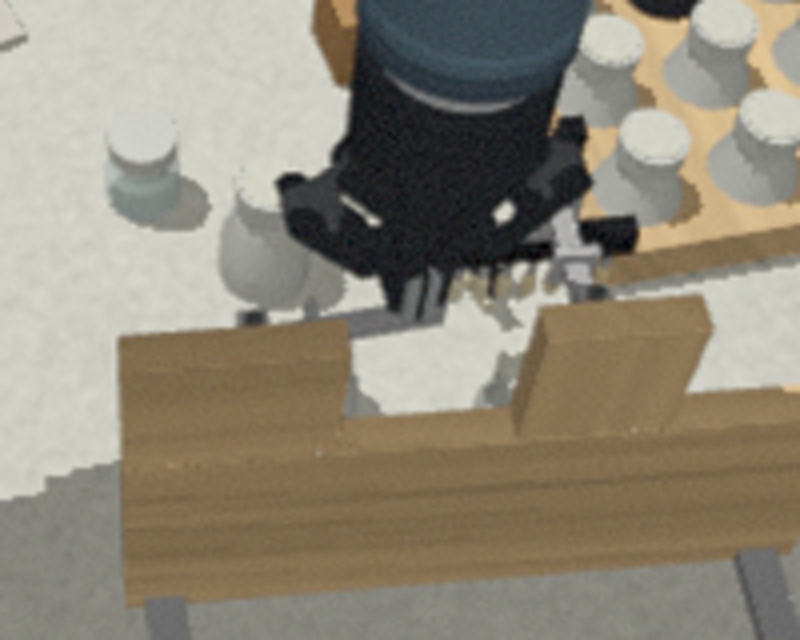

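The fingers (400,290) stand just behind hook_b's arm (380,320), in the notch and not yet pushing. I keep going gently.

```bash
python3 -m jog '[[2,0,0,0,0,0,0],[2,0,0,0,0,0,0]]'; python3 -c "
from h import *
st()";  python3 -m jog '[[2,0,0,0,0,0,0],[2,0,0,0,0,0,0]]'; python3 -c "
from h import *
st()"
```

```text
time: 5.08
ee_pos: [0.533, -0.0754, 0.1831]
tcp_rot: [0.0, 0.712, 0.702, -0.0]
contact_force: [0.0, -0.2, 0.1]
finger_gap: -0.002
t5.08 panel p [-42.5  31.8 183.1] F [ 0.1 -0.2  0.1] M [-0.02 -0.04  0.04] gap -0.00 tool-y panel yaw 6.0
time: 5.32
ee_pos: [0.5331, -0.0714, 0.1831]
tcp_rot: [0.0, 0.712, 0.702, 0.0]
contact_force: [-0.3, 0.1, -0.8]
finger_gap: 0.002
t5.33 panel p [-42.9  35.8 183.1] F [-0.3  0.1 -0.8] M [-0.05  0.05 -0.01] gap 0.00 tool-y panel yaw 6.0
```

```bash
python3 -c "
from h import *
c=capture('side');save('s3.png',c['img'][190:350,230:430],4)
p=pan(cloud(c))*1000;b=c['img'].astype(int)
m=(p[...,0]>-130)&(p[...,0]<10)&(p[...,1]>11)&(p[...,1]<120)&(p[...,2]>190)&(p[...,2]<240)
q=np.c_[p[m],b[m].mean(1)];
for i in range(-130,10,10):
  for nm,s in(('arm',(q[:,3]>90)&(q[:,2]<218)),('dark',q[:,3]<=90)):
    w=q[(q[:,0]>=i)&(q[:,0]<i+10)&s]
    if len(w)>2:print(i,nm,len(w),w[:,1].min().round(),w[:,1].mean().round(1),w[:,1].max().round(),w[:,2].max().round())
"
```

```text
-120 dark 10 18.0 20.3 23.0 223.0
-110 dark 6 19.0 21.0 24.0 222.0
-100 arm 4 28.0 27.8 28.0 205.0
-90 arm 21 24.0 28.2 33.0 214.0
-80 arm 8 27.0 28.6 31.0 206.0
-70 arm 40 20.0 24.8 32.0 208.0
-60 arm 45 21.0 25.3 33.0 208.0
-60 dark 27 26.0 29.1 36.0 240.0
-50 arm 40 22.0 25.8 31.0 217.0
-50 dark 26 24.0 25.9 33.0 239.0
-40 arm 45 24.0 26.5 32.0 217.0
-40 dark 17 26.0 29.7 31.0 240.0
-30 arm 20 24.0 26.7 34.0 217.0
```

View pics/s3.png

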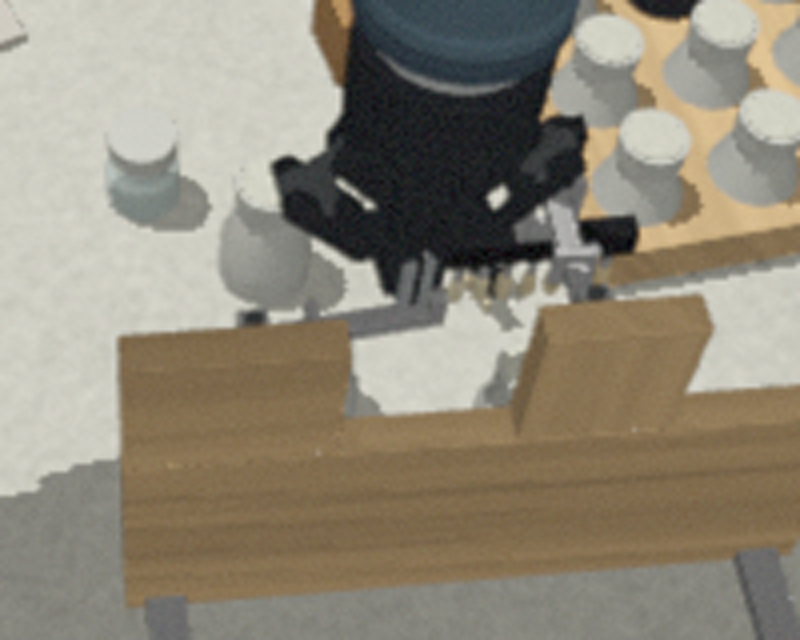

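```bash
python3 -c "
from h import *
c=capture('side')
for u in (329,333,338):
  for v in range(252,276,2): print(u,v,(pan(px(c,u,v,0))*1000).round(0),c['img'][v,u])
"
```

```text
329 252 [-54.  22. 265.] [29 28 31]
329 254 [-53.  24. 255.] [26 28 29]
329 256 [-51.  28. 243.] [37 38 43]
329 258 [-50.  28. 237.] [38 35 42]
329 260 [-49.  28. 231.] [62 63 64]
329 262 [-49.  27. 225.] [67 69 67]
329 264 [-49.  25. 224.] [98 98 99]
329 266 [-49.  24. 218.] [101 102 101]
329 268 [-47.  29. 204.] [105 106 104]
329 270 [-48.  24. 205.] [111 112 112]
329 272 [-47.  22. 201.] [122 120 118]
329 274 [ -8. 136.  -1.] [209 206 196]
333 252 [-47.  24. 261.] [28 31 30]
333 254 [-46.  23. 256.] [55 57 55]
333 256 [-45.  25. 247.] [107 111 109]
333 258 [-44.  26. 240.] [93 95 95]
333 260 [-44.  24. 236.] [70 71 73]
333 262 [-43.  26. 227.] [58 61 58]
333 264 [-42.  24. 223.] [46 51 49]
333 266 [-39.  31. 206.] [104 105 103]
333 268 [-40.  26. 207.] [109 107 105]
333 270 [-40.  24. 204.] [ 99  98 100]
333 272 [-40.  23. 198.] [167 165 158]
333 274 [  1. 135.  -0.] [205 205 195]
338 252 [-38.  24. 260.] [28 25 21]
338 254 [-38.  24. 254.] [74 75 75]
338 256 [-36.  25. 246.] [94 97 97]
338 258 [-34.  31. 231.] [71 73 75]
338 260 [-33.  30. 225.] [50 54 52]
338 262 [-32.  32. 215.] [84 82 84]
338 264 [-32.  28. 215.] [111 113 110]
338 266 [-33.  25. 215.] [109 107 106]
338 268 [-32.  24. 209.] [106 102 104]
338 270 [-31.  24. 202.] [110 111 110]
338 272 [ 12. 137.   3.] [207 206 194]
338 274 [ 12. 134.  -0.] [205 204 195]
```

```bash
python3 -c "
from h import *
for n in('side','top'):
  c=pickle.load(open(n+'.pkl','rb'));P=cloud(c);m=(abs(P[...,0]-.273)<.1)&(abs(P[...,1]-.59)<.1)&(P[...,2]>.1)
  q=P[m];print(n,len(q)); 
  if len(q): print(np.sort(q[:,2])[:12].round(3),q.mean(0))
  if len(q): i=q[:,2].argsort()[:12];print(q[i].round(3).tolist())
c=capture('side');p=pan(cloud(c))*1000
m=(p[...,0]>-130)&(p[...,0]<60)&(p[...,1]>-60)&(p[...,1]<120)&(p[...,2]>245)&(p[...,2]<400);q=p[m]
for z in range(240,400,15):
  w=q[(q[:,2]>=z)&(q[:,2]<z+15)]
  if len(w):print(z,len(w),w.min(0).round(),w.max(0).round())
"
```

```text
side 1540
[0.243 0.244 0.245 0.245 0.245 0.245 0.246 0.246 0.246 0.246 0.247 0.247] [0.26874969 0.56473767 0.3263853 ]
[[0.252, 0.547, 0.243], [0.287, 0.632, 0.244], [0.285, 0.632, 0.245], [0.295, 0.625, 0.245], [0.254, 0.543, 0.245], [0.282, 0.632, 0.245], [0.257, 0.545, 0.246], [0.25, 0.546, 0.246], [0.243, 0.547, 0.246], [0.247, 0.546, 0.246], [0.29, 0.627, 0.247], [0.257, 0.54, 0.247]]
top 0
240 67 [-60.  22. 246.] [ 40.  92. 255.]
255 259 [-79.  18. 255.] [ 38.  87. 270.]
270 240 [-90.  17. 270.] [  6.  47. 285.]
285 310 [-105.   16.  285.] [ 17.  42. 300.]
300 497 [-106.   13.  300.] [ 19.  54. 315.]
315 173 [-88.  13. 315.] [  2.  39. 330.]
330 75 [-83.  -1. 330.] [-20.  40. 345.]
345 305 [-81.  -3. 345.] [ -9.  41. 360.]
360 328 [-81.  -3. 360.] [-11.  42. 375.]
375 512 [-81.  -3. 375.] [ -9.  42. 390.]
390 21 [-65.   3. 390.] [-36.  11. 393.]
```

s3 shows the pads (415,290) ending above the arm. Depth puts the fingertips at z≈216 while the reported TCP is 183, and the start image shows the same ~30 mm offset. So the tips sit about 30 mm above the reported TCP. I'll back off, then go lower behind the arm.

```bash
python3 -m jog '[[-11,1,-4,0,0,0,0],[-11,1,0,0,0,0,0],[-11,1,0,0,0,0,0],[0,0,15,0,0,0,0],[0,0,15,0,0,0,0],[0,0,6,0,0,0,0],[2,0,0,0,0,0,0],[2,0,0,0,0,0,0]]'; python3 -c "
from h import *
st()"; python3 -m jog '[[2,0,0,0,0,0,0],[1.5,0,0,0,0,0,0],[1.5,0,0,0,0,0,0]]'; python3 -c "
from h import *
st()"
```

```text
time: 6.48
ee_pos: [0.5351, -0.1001, 0.1508]
tcp_rot: [-0.001, 0.712, 0.702, -0.0]
contact_force: [-0.5, 1.1, -0.7]
finger_gap: -0.002
t6.47 panel p [-37.6   7.5 150.8] F [-0.6  1.  -0.7] M [ 0.02 -0.05 -0.05] gap -0.00 tool-y panel yaw 6.0
time: 6.85
ee_pos: [0.5356, -0.0953, 0.1511]
tcp_rot: [-0.0, 0.712, 0.702, -0.0]
contact_force: [1.2, -0.3, 0.2]
finger_gap: 0.003
t6.85 panel p [-37.6  12.3 151.1] F [ 1.2 -0.1  0.2] M [0.02 0.01 0.04] gap 0.00 tool-y panel yaw 6.0
```

```bash
python3 -m jog '[[1.5,0,0,0,0,0,0],[1.5,0,0,0,0,0,0]]'; python3 -c "
from h import *
st()"; python3 -m jog '[[1.5,0,0,0,0,0,0],[1.5,0,0,0,0,0,0]]'; python3 -c "
from h import *
st()"
```

```text
time: 7.1
ee_pos: [0.5357, -0.0941, 0.1512]
tcp_rot: [0.001, 0.712, 0.702, -0.001]
contact_force: [-0.2, -4.8, -1.4]
finger_gap: 0.001
t7.10 panel p [-37.6  13.5 151.2] F [ 0.4 -4.8 -1.4] M [-1.12 -0.13  0.02] gap 0.00 tool-y panel yaw 5.9
time: 7.35
ee_pos: [0.5359, -0.0914, 0.1512]
tcp_rot: [0.001, 0.712, 0.702, -0.001]
contact_force: [0.2, -4.9, -0.8]
finger_gap: 0.005
t7.35 panel p [-37.8  16.3 151.2] F [ 0.8 -4.8 -0.8] M [-1.16 -0.11 -0.  ] gap 0.01 tool-y panel yaw 5.9
```

```bash
python3 -m jog '[[6.5,1.1,0,0,0,-5,0],[6.5,1.1,0,0,0,-5,0],[6.5,1.1,0,0,0,-5,0],[6.5,1.1,0,0,0,-5,0]]'; python3 -c "
from h import *
st()"; python3 -m jog '[[6.5,1.1,0,0,0,-5,0],[6.5,1.1,0,0,0,-5,0],[6.5,1.1,0,0,0,-5,0],[6.5,1.1,0,0,0,-5,0]]'; python3 -c "
from h import *
st()"
```

```text
time: 7.85
ee_pos: [0.5364, -0.0655, 0.1511]
tcp_rot: [0.0, 0.579, 0.815, -0.001]
contact_force: [-1.5, -5.8, 1.0]
finger_gap: 0.003
t7.85 panel p [-40.3  42.1 151.1] F [-0.8 -5.9  1. ] M [-1.32  0.36  0.08] gap 0.00 tool-y panel yaw 26.0
time: 8.35
ee_pos: [0.5296, -0.0403, 0.1514]
tcp_rot: [0.001, 0.428, 0.904, -0.001]
contact_force: [0.7, -6.6, 0.1]
finger_gap: 0.004
t8.35 panel p [-50.   66.2 151.4] F [ 1.5 -6.4  0.1] M [-1.27 -0.1   0.08] gap 0.00 tool-y panel yaw 46.0
```

```bash
python3 -m jog '[[6.4,1.1,0,0,0,-5,0],[6.4,1.1,0,0,0,-5,0],[6.4,1.1,0,0,0,-5,0],[6.4,1.1,0,0,0,-5,0]]'; python3 -c "
from h import *
st()"; python3 -m jog '[[6.4,1.1,0,0,0,-5,0],[4,0.7,0,0,0,-3,0]]'; python3 -c "
from h import *
st()"
```

```text
time: 8.85
ee_pos: [0.5149, -0.0194, 0.1516]
tcp_rot: [0.002, 0.265, 0.964, -0.001]
contact_force: [3.4, -5.8, -0.1]
finger_gap: -0.001
t8.85 panel p [-67.1  85.3 151.6] F [ 4.1 -5.4 -0.1] M [-1.11 -0.53  0.07] gap -0.00 tool-y panel yaw 66.0
time: 9.1
ee_pos: [0.507, -0.0124, 0.1517]
tcp_rot: [0.002, 0.197, 0.98, -0.0]
contact_force: [3.0, -3.6, 0.3]
finger_gap: 0.003
t9.10 panel p [-75.8  91.3 151.7] F [ 3.4 -3.3  0.3] M [-0.97 -0.67  0.09] gap 0.00 tool-y panel yaw 74.0
```

```bash
python3 -m jog '[[3.8,0.7,0,0,0,-3,0],[3.8,0.7,0,0,0,-3,0],[2.5,0.4,0,0,0,-2,0]]'; python3 -c "
from h import *
st()"; python3 -m jog '[[1.3,0.2,0,0,0,-1,0],[1.3,0.2,0,0,0,-1,0]]'; python3 -c "
from h import *
st()"
```

```text
time: 9.48
ee_pos: [0.4984, -0.0071, 0.1518]
tcp_rot: [0.002, 0.129, 0.992, -0.0]
contact_force: [4.0, -5.2, -0.5]
finger_gap: 0.002
t9.47 panel p [-84.9  95.6 151.8] F [ 4.6 -4.7 -0.5] M [-0.9  -0.76  0.01] gap 0.00 tool-y panel yaw 82.0
time: 9.72
ee_pos: [0.4962, -0.006, 0.1518]
tcp_rot: [0.002, 0.112, 0.994, -0.0]
contact_force: [3.6, -5.2, 0.1]
finger_gap: 0.004
t9.72 panel p [-87.3  96.4 151.8] F [ 4.2 -4.7  0.1] M [-0.89 -0.81 -0.01] gap 0.00 tool-y panel yaw 83.9
```

```bash
python3 -m jog '[[2,0,0,0,0,-1,0],[2,0,0,0,0,-1,0],[2,0,0,0,0,-1,0]]'; python3 -c "
from h import *
st()"; python3 -m jog '[[2,0,0,0,0,-1,0],[1.5,0,0,0,0,-1,0]]'; python3 -c "
from h import *
st()"
```

```text
time: 10.1
ee_pos: [0.4906, -0.004, 0.1518]
tcp_rot: [0.002, 0.085, 0.996, -0.0]
contact_force: [4.7, -2.8, -0.9]
finger_gap: 0.005
t10.10 panel p [-93.   97.7 151.8] F [ 5.  -2.3 -0.9] M [-0.44 -0.9   0.03] gap 0.01 tool-y panel yaw 87.0
time: 10.35
ee_pos: [0.4869, -0.003, 0.1518]
tcp_rot: [0.002, 0.068, 0.998, 0.0]
contact_force: [4.6, -1.5, -0.4]
finger_gap: -0.002
t10.35 panel p [-96.9  98.3 151.8] F [ 4.8 -1.  -0.4] M [-0.17 -0.97  0.02] gap -0.00 tool-y panel yaw 89.0
```

```bash
for k in 1 2 3 4; do python3 -m jog '[[1.2,0,0,0,0,0,0]]' >/dev/null; python3 -c "
from h import *
st()"; done
```

```text
t10.47 panel p [-97.5  98.3 151.9] F [10.1 -0.6 -2.3] M [-0.42 -1.91 -0.  ] gap -0.00 tool-y panel yaw 89.0
t10.60 panel p [-97.4  98.4 152.1] F [13.8 -0.9 -6.3] M [-0.49 -2.68  0.03] gap -0.00 tool-y panel yaw 89.0
t10.72 panel p [-97.4  98.3 152.2] F [ 16.2  -0.9 -10. ] M [-0.64 -3.4   0.13] gap 0.00 tool-y panel yaw 88.9
t10.85 panel p [-97.4  98.4 152.3] F [ 19.9  -0.7 -12.8] M [-0.67 -4.1   0.11] gap -0.00 tool-y panel yaw 88.9
```

The hook is at its stop (force climbing while the position stays fixed). I back off and rise.

```bash
python3 -m jog '[[-5,0,0,0,0,0,0],[-8,0,0,0,0,0,0],[0,0,-50,0,0,0,0],[0,0,-60,0,0,0,0],[0,0,-60,0,0,10.7,0],[0,0,0,0,0,10.7,0],[0,0,0,0,0,10.7,0],[0,0,0,0,0,10.7,60]]'; python3 -m jog '[[0,0,0,0,0,10.7,60],[0,0,0,0,0,10.7,60],[0,0,0,0,0,10.7,60],[0,0,0,0,0,10.7,60],[0,0,0,0,0,3.4,60]]'; python3 -c "
from h import *
to(34,86,320)"
```

```text
time: 11.85
ee_pos: [0.4923, -0.0039, 0.3207]
tcp_rot: [-0.001, 0.43, 0.903, -0.0]
contact_force: [0.1, -0.3, 0.8]
finger_gap: 0.194
time: 12.48
ee_pos: [0.4923, -0.0038, 0.3206]
tcp_rot: [-0.001, 0.749, 0.663, -0.001]
contact_force: [0.0, 0.4, -0.2]
finger_gap: 0.6
t12.47 panel p [-91.4  98.1 320.6] F [-0.   0.4 -0.2] M [-0.06  0.03  0.06] gap 0.60 tool-y panel yaw -0.2
tool delta mm [-11.6 125.5   0.3]
```

```bash
python3 -c "
from h import *
for n in('side','top'):
  c=capture(n);p=(pan(cloud(c))*1000).reshape(-1,3);pickle.dump(c,open(n+'2.pkl','wb'))
  def B(nm,x0,x1,y0,y1,z0,z1):
    m=(p[:,0]>x0)&(p[:,0]<x1)&(p[:,1]>y0)&(p[:,1]<y1)&(p[:,2]>z0)&(p[:,2]<z1);q=p[m]
    if len(q)>3:print(n,nm,len(q),np.percentile(q,3,axis=0).round(1),np.percentile(q,97,axis=0).round(1),np.median(q,0).round(1))
  B('b arm top',-140,-70,55,92,203,209);B('b lip top',-140,-70,93,120,212,220);B('b collar',-140,-70,40,60,208,216)
  B('b hinge',-140,-70,12,35,217,228);B('a hinge',15,60,12,35,217,228)
  B('tab top',10,60,60,110,248,260);B('a lip',10,60,94,120,212,219);B('a arm',10,60,55,78,203,209);B('bar L',-30,0,60,110,165,178);B('bar R',60,95,60,110,165,178)
"
```

```text
side b arm top 100 [-118.3   56.8  203.8] [-108.6   91.   207.7] [-113.4   73.1  205.6]
side b lip top 25 [-119.5   97.6  212.2] [-110.3  105.6  217.5] [-115.4  101.3  215.3]
side b collar 38 [-121.3   45.   208.3] [-103.9   49.9  214.6] [-110.8   47.1  211.9]
side b hinge 32 [-117.6   18.5  217.5] [-105.2   26.8  223.1] [-112.2   22.1  219.8]
side a hinge 32 [ 29.4  18.5 217.2] [ 42.   26.8 222.6] [ 34.7  22.  220.1]
side tab top 52 [ 28.1  79.5 248.7] [ 39.6  91.6 255.3] [ 33.9  84.3 252.7]
side a lip 10 [ 29.2  97.3 212.9] [ 33.1 105.1 215.8] [ 30.4 103.1 214.5]
side a arm 56 [ 30.   56.2 203.5] [ 39.5  75.8 207.5] [ 34.7  66.7 205.5]
side bar L 48 [-11.3  79.1 165.4] [ -0.3  91.  174. ] [ -5.6  83.7 170.7]
side bar R 79 [ 60.4  79.7 166. ] [ 79.4  92.9 173.5] [ 69.8  84.3 170.9]
top b arm top 98 [-120.    60.4  203.3] [-110.1   90.7  207.1] [-115.5   75.9  205. ]
top b lip top 32 [-121.    97.9  212.4] [-111.9  105.5  217.3] [-116.4  101.5  215.4]
```

```bash
python3 -m jog '[[-4,42,0,0,0,0,60],[-4,42,0,0,0,0,60],[-4,41,0,0,0,0,60],[0,0,30,0,0,0,60],[0,0,40,0,0,0,60],[0,0,40,0,0,0,60],[0,0,18,0,0,0,60],[0,0,0,0,0,0,60]]'; python3 -c "
from h import *
to(34,85,192)
c=capture('side');save('s4.png',c['img'][180:330,290:440],4)"
```

```text
time: 13.58
ee_pos: [0.6152, -0.0307, 0.1923]
tcp_rot: [-0.001, 0.748, 0.664, -0.001]
contact_force: [-0.3, 0.2, 0.0]
finger_gap: 0.599
t13.57 panel p [ 33.8  85.9 192.3] F [-0.3  0.2  0. ] M [0.02 0.04 0.05] gap 0.60 tool-y panel yaw -0.0
tool delta mm [-0.9  0.2  0.3]
```

View pics/s4.png

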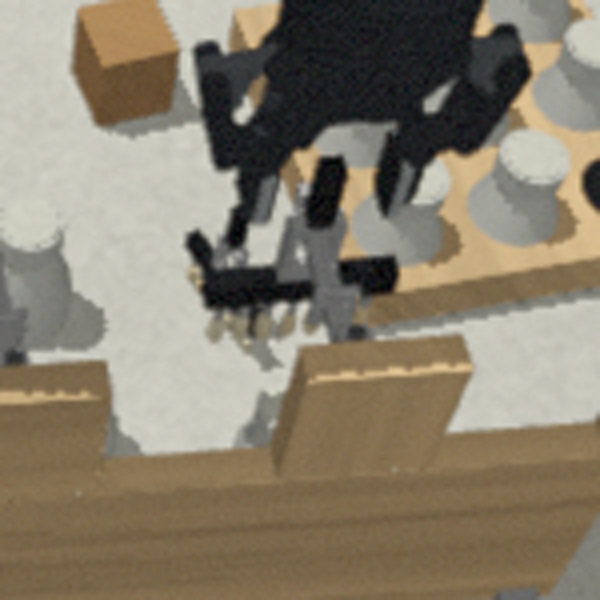

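The tab (325,190) stands between the finger pads at (260,200) and (400,190). I close on it.

```bash
python3 -m jog '[[0,0,0,0,0,0,0],[0,0,0,0,0,0,0],[0,0,0,0,0,0,0],[0,0,0,0,0,0,0]]' >/dev/null; python3 -c "
from h import *
st()"; python3 -m jog '[[0,0,-4,0,0,0,0],[0,0,-5,0,0,0,0],[0,0,-5,0,0,0,0],[0,0,0,0,0,0,0]]'>/dev/null; python3 -c "
from h import *
st()"
```

```text
t14.12 panel p [ 35.3  85.9 194.3] F [-1.4 -0.1  6. ] M [ 0.05  0.27 -0.01] gap 0.13 tool-y panel yaw -0.0
t14.62 panel p [ 34.8  85.8 207.5] F [ 0.1 -0.2 -1.8] M [-0.    0.03 -0.02] gap 0.13 tool-y panel yaw -0.0
```

```bash
python3 -m jog '[[4,0,-1,0,0,0,0],[6,0,0,0,0,0,0],[6,0,0,0,0,0,0]]'>/dev/null; python3 -c "
from h import *
st()"; python3 -m jog '[[6,0,0,0,0,0,0],[7,0,0,0,0,0,0],[7,0,0,0,0,0,0]]'>/dev/null; python3 -c "
from h import *
st();c=capture('side');save('s5.png',c['img'][180:330,290:440],4)"
```

```text
t15.00 panel p [ 34.5 102.7 207.9] F [ 0.2  0.8 -2. ] M [ 0.03  0.   -0.04] gap 0.12 tool-y panel yaw -0.0
t15.38 panel p [ 34.6 122.4 208.1] F [-0.4  0.3 -1.2] M [-0.05 -0.04 -0.01] gap 0.13 tool-y panel yaw -0.0
```

View pics/s5.png

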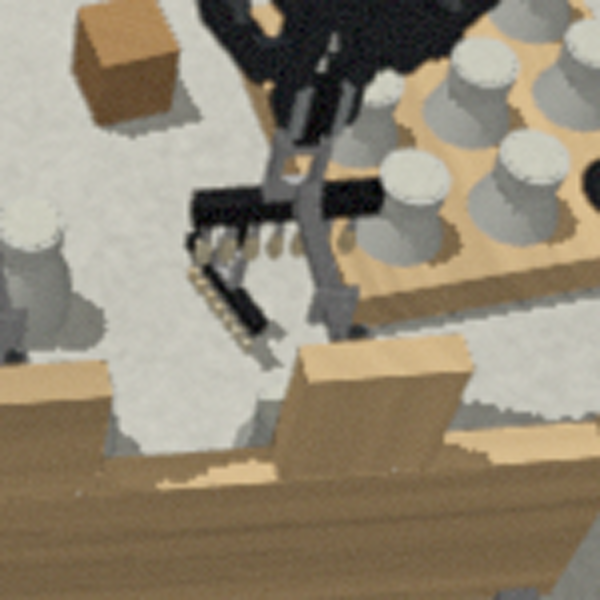

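The guide is in the gripper and off hook_a's lip, with its eye at (295,165). The forces show only its weight. I move across to hook_b.

```bash
python3 -m jog '[[0,-15,0,0,0,0,0],[0,-30,0,0,0,0,0],[0,-35,0,0,0,0,0],[0,-30,0,0,0,0,0],[0,-25,0,0,0,0,0],[0,-14,0,0,0,-2,0],[0,0,0,0,0,0,0],[0,0,0,0,0,0,0]]'>/dev/null; python3 -c "
from h import *
st()
for n in('side','top'):
  c=capture(n);p=(pan(cloud(c))*1000).reshape(-1,3);pickle.dump(c,open(n+'3.pkl','wb'))
  def B(nm,x0,x1,y0,y1,z0,z1):
    m=(p[:,0]>x0)&(p[:,0]<x1)&(p[:,1]>y0)&(p[:,1]<y1)&(p[:,2]>z0)&(p[:,2]<z1);q=p[m]
    if len(q)>3:print(n,nm,len(q),np.percentile(q,3,axis=0).round(1),np.percentile(q,97,axis=0).round(1),np.median(q,0).round(1))
  B('b arm top',-140,-70,55,92,203,209);B('b lip top',-140,-70,93,108,212,218)
  B('barL',-170,-140,105,140,175,192);B('barR',-90,-50,105,140,175,192);B('eye top',-135,-90,112,135,215,230)
  if n=='side':save('s6.png',c['img'][180:330,230:380],4)
"
```

```text
t16.43 panel p [-113.3  122.   208.4] F [ 0.5 -0.1 -2.8] M [ 0.01 -0.01 -0.03] gap 0.13 tool-y panel yaw 1.9
side b arm top 98 [-118.3   57.1  203.8] [-108.7   91.1  207.3] [-113.3   73.8  205.5]
side b lip top 24 [-119.1   97.4  212.3] [-110.5  106.3  216.8] [-114.8  101.6  215.1]
side barL 84 [-159.9  114.1  175.8] [-141.2  126.1  187. ] [-150.6  118.1  184.6]
side barR 90 [-89.  117.  176.3] [-69.3 129.6 187.4] [-78.9 121.1 184.9]
side eye top 67 [-126.9  116.1  216.1] [-101.5  122.8  229.7] [-117.9  117.9  224.1]
```

View pics/s6.png

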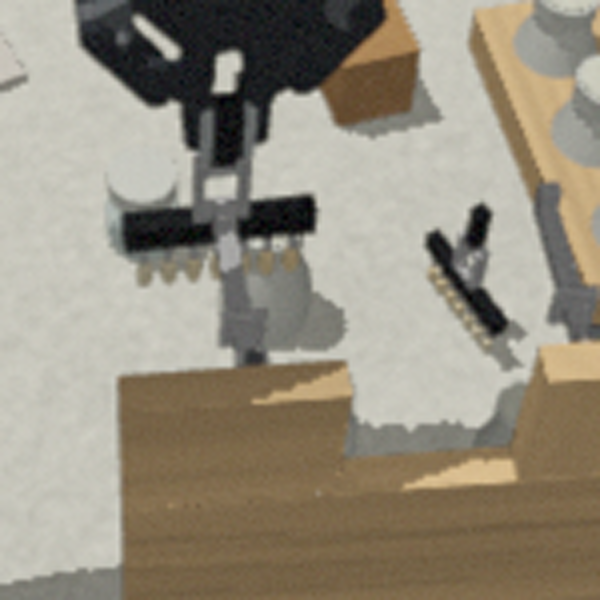

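The eye (220,185) lines up with hook_b's arm (235,290): eye centre x is -114.3 mm and lip centre -114.8 mm. The guide is level and raised 14 mm. I slide it on.

```bash
python3 -m jog '[[-6,0,0,0,0,0,0],[-6,0,0,0,0,0,0],[-6,0,0,0,0,0,0]]'>/dev/null; python3 -c "
from h import *
st()"; python3 -m jog '[[-6,0,0,0,0,0,0],[-6,0,0,0,0,0,0],[-6,0,0,0,0,0,0]]'>/dev/null; python3 -c "
from h import *
st()";python3 -m jog '[[-6,0,0,0,0,0,0],[-6,0,0,0,0,0,0],[-6,0,0,0,0,0,0]]'>/dev/null; python3 -c "
from h import *
st()"
```

```text
t16.90 panel p [-113.7  103.2  208.1] F [-0.3 -0.3 -2.4] M [ 0.02 -0.06  0.04] gap 0.13 tool-y panel yaw 1.9
t17.27 panel p [-113.2   85.5  208.1] F [-0.2  0.6 -2.1] M [ 0.01 -0.04 -0.05] gap 0.12 tool-y panel yaw 2.0
t17.65 panel p [-112.6   67.6  208.1] F [-0.7  0.4 -2.6] M [0.02 0.07 0.03] gap 0.13 tool-y panel yaw 2.0
```

```bash
python3 -m jog '[[-2,0,4,0,0,0,0],[0,0,4,0,0,0,0],[0,0,3,0,0,0,0],[0,0,0,0,0,0,0]]'>/dev/null; python3 -c "
from h import *
st()"; for k in 1 2; do python3 -m jog '[[0,0,1.2,0,0,0,0],[0,0,0,0,0,0,0]]'>/dev/null; python3 -c "
from h import *
st()"; done
```

```text
t18.15 panel p [-112.8   66.2  196.7] F [ 0.2  0.3 -2.7] M [ 0.01 -0.06 -0.02] gap 0.13 tool-y panel yaw 2.0
t18.40 panel p [-112.5   66.1  195.9] F [ 0.3  0.6 -2.4] M [-0.02 -0.03 -0.04] gap 0.13 tool-y panel yaw 2.0
t18.65 panel p [-112.5   66.   194.7] F [ 0.1  0.  -1.1] M [-0.02  0.03  0.06] gap 0.13 tool-y panel yaw 2.0
```

Nearly resting on the arm. Now I push along to the collar in small steps.

```bash
python3 -m jog '[[-2,0,0,0,0,0,0],[-2,0,0,0,0,0,0],[-1.5,0,0,0,0,0,0]]'>/dev/null; python3 -c "
from h import *
st()"; for k in 1 2; do python3 -m jog '[[-1.2,0,0,0,0,0,0]]'>/dev/null; python3 -c "
from h import *
st()"; done
```

```text
t19.02 panel p [-112.3   60.2  194.7] F [ 0.7 -0.4 -1.9] M [ 0.03 -0.03 -0.06] gap 0.13 tool-y panel yaw 1.9
t19.15 panel p [-112.3   59.1  194.7] F [ 0.6 -0.5 -1.6] M [0.04 0.02 0.01] gap 0.13 tool-y panel yaw 1.9
t19.27 panel p [-112.3   58.   194.7] F [-0.9 -0.  -1.2] M [ 0.03 -0.03 -0.03] gap 0.13 tool-y panel yaw 2.0
```

```bash
for k in 1 2 3 4; do python3 -m jog '[[-0.8,0,0,0,0,0,0]]'>/dev/null; python3 -c "
from h import *
st()"; done
```

```text
t19.40 panel p [-112.2   57.2  194.7] F [-0.5  0.7 -2.3] M [-0.04  0.02  0.03] gap 0.13 tool-y panel yaw 2.0
t19.52 panel p [-112.2   56.5  194.7] F [ 0.1 -0.9 -2.5] M [ 0.01  0.05 -0.02] gap 0.13 tool-y panel yaw 2.0
t19.65 panel p [-112.2   55.7  194.7] F [ 0.   0.5 -1.6] M [0.03 0.01 0.  ] gap 0.13 tool-y panel yaw 2.0
t19.77 panel p [-112.1   55.4  194.7] F [-0.1  2.9 -2.3] M [ 0.74 -0.04 -0.06] gap 0.13 tool-y panel yaw 2.0
```

```bash
python3 -m jog '[[0.3,0,1,0,0,0,0],[0,0,0,0,0,0,0]]'>/dev/null; python3 -c "
from h import *
st()"; python3 -m jog '[[0,0,0,0,0,0,20],[0,0,0,0,0,0,30],[0,0,0,0,0,0,55],[0,0,0,0,0,0,55],[0,0,-20,0,0,0,55],[0,0,-50,0,0,0,55]]'; python3 -m jog '[[0,0,-50,0,0,0,30],[30,20,0,0,0,0,0],[40,40,0,0,0,0,0]]'; python3 -c "
from h import *
st()
c=capture('side');p=(pan(cloud(c))*1000).reshape(-1,3)
def B(nm,x0,x1,y0,y1,z0,z1):
    m=(p[:,0]>x0)&(p[:,0]<x1)&(p[:,1]>y0)&(p[:,1]<y1)&(p[:,2]>z0)&(p[:,2]<z1);q=p[m]
    if len(q)>3:print(nm,len(q),np.percentile(q,3,axis=0).round(1),np.percentile(q,97,axis=0).round(1),np.median(q,0).round(1))
B('barL',-170,-140,35,90,160,180);B('barR',-90,-50,35,90,160,180);B('tab',-135,-90,35,90,245,260);B('b lip',-140,-70,93,108,212,218);B('a lip',10,60,94,120,212,219);B('a hinge',15,60,12,35,217,228)
save('s7.png',c['img'][170:330,230:430],4)"
```

```text
t20.02 panel p [-112.    55.5  194.3] F [-3.3  1.7  5.3] M [0.46 0.59 0.01] gap 0.13 tool-y panel yaw 2.0
time: 20.78
ee_pos: [0.4649, -0.044, 0.2629]
tcp_rot: [-0.001, 0.736, 0.677, -0.002]
contact_force: [1.3, 0.7, 0.2]
finger_gap: 0.549
time: 21.15
ee_pos: [0.5329, 0.0206, 0.3151]
tcp_rot: [0.0, 0.737, 0.676, 0.001]
contact_force: [0.6, 0.0, 0.6]
finger_gap: 0.002
t21.15 panel p [-53.9 127.2 315.1] F [0.6 0.1 0.6] M [-0.02 -0.07  0.05] gap 0.00 tool-y panel yaw 1.8
barL 64 [-157.8   48.2  168.1] [-141.    60.2  173.4] [-149.3   54.2  170.9]
barR 94 [-88.9  50.6 165.4] [-68.   62.6 173.3] [-78.6  55.  170.9]
tab 61 [-118.6   49.4  247. ] [-107.1   61.1  255.2] [-113.2   53.2  252.6]
b lip 26 [-119.6   97.5  213.5] [-110.3  105.2  216.9] [-114.9  100.5  214.9]
a lip 23 [ 28.6  97.6 212.4] [ 37.8 105.  217. ] [ 33.4 100.5 214.7]
a hinge 32 [ 28.8  18.2 217.7] [ 41.7  26.7 223.5] [ 35.2  22.3 220.1]
```

View pics/s7.png

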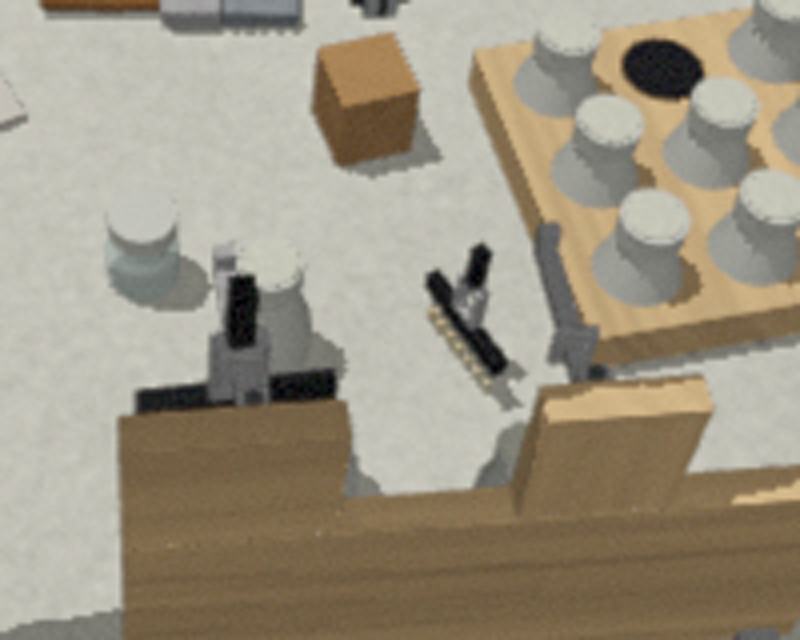

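The guide (240,330) hangs on hook_b against the collar at (235,365), upright and released. Its bar top is at z≈171, so the origin is about 191 mm high, at y≈55. Hook_a (565,310) is empty. Now I go to the near side of hook_a.

```bash
python3 -m jog '[[-18,31,0,0,0,0,0],[-20,31,0,0,0,0,0],[0,0,0,0,0,-10.7,0],[0,0,0,0,0,-10.7,0],[0,0,0,0,0,-10.7,0],[0,0,0,0,0,-10.7,0],[0,0,0,0,0,-10.7,0],[0,0,0,0,0,-10.7,0]]'>/dev/null;python3 -m jog '[[0,0,0,0,0,-10.7,0],[0,0,0,0,0,-10.7,0],[0,0,0,0,0,-2.4,0],[0,0,0,0,0,0,0]]'; python3 -c "
from h import *
to(6,92,151)"
```

```text
time: 22.7
ee_pos: [0.5907, -0.0225, 0.3135]
tcp_rot: [-0.0, 0.06, 0.998, -0.0]
contact_force: [0.0, 0.7, 0.0]
finger_gap: 0.004
t22.70 panel p [  8.5  91.1 313.5] F [-0.1  0.7  0. ] M [-0.01  0.01 -0.02] gap 0.00 tool-y panel yaw 89.9
tool delta mm [  2.5   0.9 162.5]
```

```bash
python3 -m jog '[[2.5,0,50,0,0,0,0],[0,0,50,0,0,0,0],[0,0,40,0,0,0,0],[0,0,22,0,0,0,0],[-2,0,0,0,0,0,0],[-2,0,0,0,0,0,0],[-2,0,0,0,0,0,0]]'>/dev/null; python3 -c "
from h import *
st()"; for k in 1 2 3; do python3 -m jog '[[-2,0,0,0,0,0,0]]'>/dev/null; python3 -c "
from h import *
st()"; done
```

```text
t23.57 panel p [ 13.4  91.4 153.1] F [ 0.1  0.1 -0.6] M [-0.04 -0.04  0.05] gap 0.00 tool-y panel yaw 89.9
t23.70 panel p [ 14.9  91.4 152.6] F [0.1 1.1 0.2] M [-0.01 -0.03 -0.04] gap -0.00 tool-y panel yaw 90.0
t23.82 panel p [ 16.6  91.4 152.2] F [ 0.3 -0.9  0.8] M [ 0.03  0.04 -0.03] gap 0.00 tool-y panel yaw 90.0
t23.95 panel p [ 18.4  91.3 151.9] F [-0.8 -0.1  0.2] M [-0.01  0.02  0.04] gap -0.00 tool-y panel yaw 90.0
```

```bash
python3 -m jog '[[-2,0,0,0,0,0,0],[-6.2,1.1,0,0,0,5,0],[-6.2,1.1,0,0,0,5,0]]'>/dev/null; python3 -c "
from h import *
st()"; python3 -m jog '[[-6.2,1.1,0,0,0,5,0],[-6.2,1.1,0,0,0,5,0],[-6.2,1.1,0,0,0,5,0],[-6.2,1.1,0,0,0,5,0]]'>/dev/null; python3 -c "
from h import *
st()"; python3 -m jog '[[-6.2,1.1,0,0,0,5,0],[-6.2,1.1,0,0,0,5,0],[-6.2,1.1,0,0,0,5,0],[-6.2,1.1,0,0,0,5,0]]'>/dev/null; python3 -c "
from h import *
st()"
```

```text
t24.32 panel p [ 31.3  93.3 151.5] F [-4.9  0.   2.6] M [ 0.12  1.02 -0.02] gap 0.00 tool-y panel yaw 79.8
t24.82 panel p [ 56.3  90.6 151.5] F [-4.4  1.7  3.7] M [ 0.35  0.95 -0.07] gap -0.00 tool-y panel yaw 59.8
t25.32 panel p [ 78.8  79.6 151.5] F [-4.6  1.9  3.4] M [0.57 0.79 0.01] gap -0.00 tool-y panel yaw 39.9
```

```bash
python3 -m jog '[[-6.2,1.1,0,0,0,5,0],[-6.2,1.1,0,0,0,5,0],[-6.2,1.1,0,0,0,5,0],[-6.2,1.1,0,0,0,5,0]]'>/dev/null; python3 -c "
from h import *
st()"; python3 -m jog '[[-5,0.9,0,0,0,4,0],[-5,0.9,0,0,0,4,0],[-3.7,0.7,0,0,0,3,0]]'>/dev/null; python3 -c "
from h import *
st()"
```

```text
t25.82 panel p [ 96.   61.8 151.5] F [-4.1  3.3  3.4] M [ 0.8   0.67 -0.04] gap -0.00 tool-y panel yaw 19.9
t26.20 panel p [102.6  49.7 151.5] F [-2.6  5.1  2.8] M [0.96 0.34 0.  ] gap -0.00 tool-y panel yaw 8.9
```

```bash
python3 -m jog '[[-2.5,0.4,0,0,0,2,0],[-2.5,0.4,0,0,0,2,0]]'>/dev/null; python3 -c "
from h import *
st()"; python3 -m jog '[[-1.5,0.2,0,0,0,1,0],[-1.5,0.2,0,0,0,1,0]]'>/dev/null; python3 -c "
from h import *
st()"; for k in 1 2; do python3 -m jog '[[-1.2,0,0,0,0,0.7,0]]'>/dev/null; python3 -c "
from h import *
st()"; done
```

```text
t26.45 panel p [104.6  43.9 151.6] F [-0.2  4.8  0.5] M [ 0.98 -0.02  0.01] gap -0.00 tool-y panel yaw 4.9
t26.70 panel p [105.4  40.3 151.6] F [-0.   5.3  0.3] M [ 1.09 -0.26 -0.04] gap -0.00 tool-y panel yaw 2.9
t26.82 panel p [105.7  39.2 151.6] F [ 2.6  6.2 -1.1] M [ 1.05 -0.39 -0.02] gap -0.00 tool-y panel yaw 2.3
t26.95 panel p [105.9  38.8 151.6] F [ 0.4  9.2 -0.3] M [ 1.6  -0.45 -0.02] gap -0.00 tool-y panel yaw 1.6
```

```bash
for k in 1 2 3 4; do python3 -m jog '[[-0.8,0,0,0,0,0,0]]'>/dev/null; python3 -c "
from h import *
st()"; done
```

```text
t27.07 panel p [105.9  38.8 151.6] F [ 1.8  9.  -0.6] M [ 1.75 -0.41 -0.03] gap 0.00 tool-y panel yaw 1.6
t27.20 panel p [105.9  38.8 151.6] F [-0.2 10.5  0.3] M [ 1.99 -0.33  0.01] gap -0.00 tool-y panel yaw 1.7
t27.32 panel p [105.8  38.8 151.6] F [-0.6 11.2  0. ] M [ 2.34 -0.29 -0.04] gap 0.00 tool-y panel yaw 1.7
t27.45 panel p [105.9  38.8 151.6] F [-0.3 12.9  2. ] M [ 2.59 -0.28 -0.06] gap 0.00 tool-y panel yaw 1.7
```

Hook_a is at its stop: the position stays fixed while the force rises to 13 N. I back off, rise clear and check.

```bash
python3 -m jog '[[5,0,0,0,0,0,0],[10,0,0,0,0,0,0],[0,0,-50,0,0,0,0],[0,0,-60,0,0,0,0],[40,0,-60,0,0,0,0],[60,0,0,0,0,0,0],[50,0,0,0,0,0,0],[0,0,0,0,0,0,0]]'; python3 -c "
from h import *
st()
a=pickle.load(open('side.pkl','rb'))
for n in('side','top'):
  c=capture(n);p=(pan(cloud(c))*1000).reshape(-1,3)
  def B(nm,x0,x1,y0,y1,z0,z1):
    m=(p[:,0]>x0)&(p[:,0]<x1)&(p[:,1]>y0)&(p[:,1]<y1)&(p[:,2]>z0)&(p[:,2]<z1);q=p[m]
    if len(q)>3:print(n,nm,len(q),np.percentile(q,3,axis=0).round(1),np.percentile(q,97,axis=0).round(1),np.median(q,0).round(1))
  B('barL',-170,-140,35,90,160,180);B('barR',-90,-50,35,90,160,180);B('tab',-135,-90,35,90,245,260);B('b lip',-140,-70,93,108,212,218);B('a lip',108,135,10,50,211,219);B('a arm',75,108,10,50,202,209);B('a hinge',15,60,12,35,217,228)
  if n=='side':save('s8.png',c['img'][150:350,220:500],2.8)"
```

```text
time: 28.45
ee_pos: [0.6945, 0.0742, 0.3129]
tcp_rot: [-0.001, 0.736, 0.677, 0.0]
contact_force: [-0.1, 0.0, 0.3]
finger_gap: -0.001
t28.45 panel p [100.3 199.4 312.9] F [-0.1  0.   0.3] M [-0.07 -0.05  0.05] gap -0.00 tool-y panel yaw 2.0
side barL 63 [-157.8   47.8  169.4] [-141.    59.7  173.5] [-148.8   53.8  171.4]
side barR 95 [-88.9  50.7 164.6] [-68.1  63.2 173.6] [-78.9  55.3 170.8]
side tab 63 [-118.5   49.4  245.5] [-107.    60.9  255.5] [-112.6   52.3  252.8]
side b lip 27 [-119.4   96.9  212.3] [-110.4  105.6  216.8] [-115.4  101.3  215.1]
side a lip 32 [112.6  17.  211.2] [120.   26.8 217.1] [115.7  22.1 214.9]
side a arm 67 [ 88.1  17.  202.4] [107.5  26.7 207.7] [ 97.3  21.2 205.8]
side a hinge 32 [ 28.3  19.  217.4] [ 41.8  27.7 223.1] [ 35.2  22.5 220.4]
top barL 94 [-160.1   48.6  162.7] [-140.8   60.   174.3] [-150.8   54.6  170.3]
top barR 89 [-89.7  51.9 163.4] [-69.2  63.2 173.6] [-78.2  57.7 169.8]
top tab 66 [-120.3   50.3  246.8] [-108.8   61.7  254.6] [-115.    55.9  252. ]
top a lip 26 [110.6  18.6 211.2] [118.8  27.  217.8] [115.   22.3 214.2]
top a arm 94 [ 76.   17.7 202.2] [107.   26.9 207.2] [ 91.8  22.4 204.4]
top a hinge 64 [ 23.2  12.5 217.1] [ 41.2  26.4 225.9] [ 33.7  18.7 219. ]
```

View pics/s8.png

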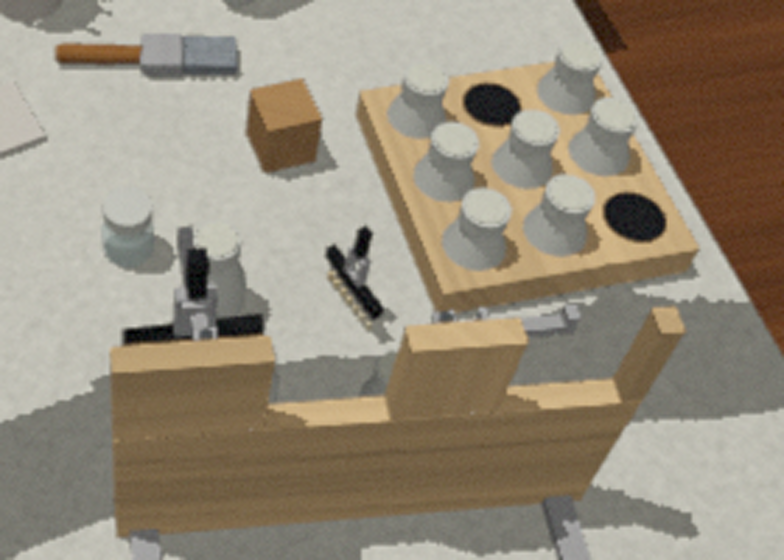

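The guide (195,290) hangs on hook_b, and hook_a (550,320) lies flat along the panel with nothing disturbed nearby.

```bash
python3 -c "
from station import bot
print(bot.sign_off())"
```

```text
the job is handed in; nothing more can be done
None
```

The job is done and handed in at about 28.5 s of the 72 s. The system gives no verdict, so this rests on my own checks.

- **Hook_b:** I swung it out to its stop. The highest reading there was about 24 N, close to the 25 N limit. Its lip was still in the same place after the guide was hung.
- **Guide:** I took it off hook_a by the tab, put it on hook_b and pushed it along until I felt the collar at about 3 N, then let go. It hangs upright, with its origin about 191 mm high and y about 55 mm, under the 62 mm limit.
- **Hook_a:** I folded it until it stopped moving, with the force rising to about 13 N. The cameras show its arm flat at y about 22 mm.
- **Bystanders:** I only judged these by eye. They looked undisturbed in the last picture, but I did not measure their positions against the start.
- **Robot:** The arm is clear of everything, with contact force near zero.

**What disagreed:**
- **Fingertip height:** The fingertips sit about 30 mm above where the reported tool position puts them. Because of this, my first push passed over hook_b's arm without touching it; I corrected for it after that.
- **Cameras:** The two cameras differ by about 2 mm, which is within their stated accuracy.

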